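Shut the caddy, shut the pot, start the steeping timer

ROBOT

A 6-joint arm with a two-finger parallel gripper is mounted at the origin on the work surface. World frame = base frame: x ahead of the robot, y to its left, z up, the work surface at z = 0. Lengths are in m, angles in rad, forces in N, time in s.
With the tool pointing down it reaches from about 0.25 to 0.775 m from the base axis. Payload 4 kg.
Tool frame: the origin (TCP) lies midway between the tips of the shut fingers; the grasp point (between the pads) lies 19 mm behind it (robot.tcp_to_grasp is the distance from the TCP to the grasp point, in m); z points along the fingers, y is the line along which they close (so a half turn about z gives the same grasp; the last joint's range is limited). The gripper opens to 94 mm and grips with 3 to 60 N. Pads are 16 mm wide; open, the fingers measure 119 mm over their backs; the gripper's body (75 mm by 177 mm) begins 78 mm behind the grasp point.
Start: joints at [1.018, 0.087, 1.371, -0, 1.684, -0.103], TCP at [0.239, 0.495, 0.206] pointing down, gripper open.
Joint ranges: [-3.1, 3.1], [-0.76, 2.03], [0.27, 2.55], [-1.08, 4.22], [0.17, 2.65], [-2.57, 2.57]. Speed limits (rad/s): [2.79, 2.79, 3.14, 3.14, 3.14, 3.14].

INTERFACE

Orientations are given as [roll, pitch, yaw] about the fixed x, y, z axes, in that order (R = Rz(yaw) Ry(pitch) Rx(roll)).
In Python, from bench import robot, viewer gives the robot as it stands. The module is installed in compiled form; this text tells all that it offers.
- The arm moves only by the shell command python3 -m handwheel 'ROWS' [OPENING]. ROWS is JSON, a list of rows, each a list of 6 numbers: the shift along the tool's x, y, z in units of 0.2 m (1.0 is 0.2 m), then the turn, a rotation vector about the tool's x, y, z in units of 30 degrees (1.0 is 30 degrees). In form: [[x, y, z, wx, wy, wz], ...]. A call has 1 to 10 rows; each row is the pose to reach, as a shift and turn from the pose commanded when the call began, along the tool's axes at that moment; what a row does not reach only later rows make up. A row lasts 1/12 s, in which the tool goes at most 41.7 mm and 7.16 degrees, less where a joint would pass 70% of its speed; a pose out of reach is approached as far as the arm can. A call with a number of a shift or a turn outside -1 to 1 is refused whole. A call with a gripper value outside its range is refused whole. OPENING is the gripper's target within -1 to 1 (shut at 1, half-way at 0, fully open at -1), set as the call begins (- or left out, the last holds). The fingers move at their own pace and stop on an object; the grip force is fixed at half the most. Time passes only in rows, so rows that repeat a pose let the fingers close. It gives the time, the measured TCP pose, the force, the opening and the grip force at its end, in the units of the state.
- robot.get_obs(): the state, without advancing time (a new reading comes with each control period).
- viewer.snapshot(name): name is "scene" or "top"; returns the picture (420x560x3 uint8, red, green, blue); there is no depth.
- viewer.calibration(name): a dict with "fx", "fy", "cx", "cy" (pixels), "R" (3x3) and "t" (3): a world point X has camera coordinates R X + t. Camera axes: x right, y down, z forward; pixel columns grow to the right and rows downward; lengths in m; the calibration is good to about 2 mm. A picture is of the moment at which its call begins. calibration takes no time and is no camera call.
- robot.close_job(): hands the job in; it is judged then, once.
The state is a dict: "time": time; "joint_positions": joint angles; "qvel": joint speeds; "joint_torque": joint torques, N m; "tool_pos": TCP position; "ee_rot": TCP orientation; "wrist_force": force on the tool from outside, world axes, zero at the start; "wrist_torque": the same for the moment, N m; "width": finger opening in m; "finger_force": force on a finger pad.
Only numpy, scipy, OpenCV 4.12 (cv2) and the standard library are available. Lean on these libraries where they do the work, as an engineer would, in place of code of your own. Each camera call takes 0.05 s, during which the arm holds its last target. There are 200 camera calls.

TASK

The tea is ready to steep: with closed fingertips, lightly push the bamboo caddy's lid fully shut, then lightly push the teapot's lid fully shut, and then press the timer's large round key down and let it come up again. Keep that order, touch gently, leave the timer's small key alone, and do not lift anything, shift anything out of its place or disturb the cups, trivet and scoop. Finish clear of everything.

Things in the scene. Friction and masses are not known exactly. Their poses are not given: they have to be found in the camera images.
- caddy: square bamboo tea caddy with a flip-top lid, 95 x 95 mm and 105 mm high, loose, about 0.6 kg. Origin: centre of its underside; z up; the lid's hinge is parallel to its y axis at x = +47.5 mm, z = 105.5 mm, so the lid's free edge, which carries the thumb tab, is on its -x side. Shut, the lid is a flat plate covering the box, its top face 115 mm above the table.
- caddy_lid (a joint): opening angle of the caddy's lid in rad: 0 = shut and flat, growing as the free edge rises; starts between 0.4 and 0.8. The hinge is stiff enough for the lid to stay at any angle; it moves under about 1 to 2 N at the free edge and stops at 0; the plate sits on a springy seal that yields 1 mm per 4 N, at most 6 mm.
- caddy_lid_tab (a point): end of the thumb tab on the caddy lid's free edge, upper side (the tab is 30 mm wide and stands out 15 mm); 104 mm from the hinge line; moves with the lid
- pot: white porcelain teapot, round body 142 mm across and 102 mm high without its lid, loose, about 0.75 kg, standing on a foot 100 mm across. Origin: centre of its underside; z up; the spout points along its -x and reaches 124 mm from the centre; the ear handle is on +x and reaches 118 mm. The lid's hinge runs along its y axis by the handle, at x = +53 mm, z = 102 mm.
- pot_lid (a joint): opening angle of the teapot's lid in rad: 0 = shut, growing as the free edge above the spout rises; starts between 0.35 and 0.65. Stiff hinge like the caddy's: the lid stays at any angle, moves under about 1 to 2 N at the free edge and stops at 0; the plate sits on a springy seal that yields 1 mm per 4 N, at most 6 mm.
- pot_lid_tab (a point): end of the thumb tab (24 mm wide) on the teapot lid's free edge, upper side, above the spout; 112 mm from the hinge line; moves with the lid. Shut, the lid is a shallow dome 102 mm across centred on the pot, its rim 107 and middle 114 mm above the table, with a knob 18 mm across in the middle up to 128 mm; at x = -36 mm in the pot's frame, between knob and free edge, its top is at 111 mm, rising to 113 mm at x = -24 mm
- timer: low white kitchen timer, 85 x 125 mm and 30 mm high, loose, about 0.3 kg. Origin: centre of its underside; z up; a dark display strip on its +x half, two round push keys on its -x half: the large one at x = -12, y = -34 mm, the small one at x = -12, y = +38 mm.
- start_key_top (a point): centre of the top of the timer's large round key, 32 mm across, standing 8 mm above the timer's face (38 mm above the table) when up
- start_key (a joint): how far the large key is pressed in m: 0 = up, 0.006 = fully down; a spring needing 2 N to start and 4 N fully down returns it; it counts as pressed beyond 0.003
- clear_key (a joint): how far the timer's small key is pressed in m: 0 = up, 0.006 = fully down; spring of 1.5 to 3 N; not to be pressed
- clear_key_top (a point): centre of the top of the timer's small round key, 16 mm across, to be left alone
- cup_left: bystander: white porcelain cup without handle, 72 mm across the rim, 62 mm high, on the robot's left; origin: centre of its underside
- cup_right: bystander: the matching cup on the robot's right
- trivet: bystander: round aluminium wire trivet, 150 mm across, 13 mm high, lying flat at the railing side (robot's right); origin: centre of its underside
- scoop: bystander: wooden tea scoop, a spoon 170 mm long lying on the table at the robot's left; origin: its middle, underside
There are look-alikes about, which are no part of the job. What is meant by the caddy is not black, and is the larger of those in its own colour.

How it is judged:
On the way, in this order (a step that is already met when the one before it is completed fails the run):
1. the caddy's lid is pushed shut while the pot's lid is still open (value of joint caddy_lid below 0.05 rad and value of joint pot_lid above 0.2 rad), for 0.2 s.
2. then the teapot's lid is pushed shut (value of joint each of pot_lid, caddy_lid below 0.05 rad), for 0.2 s.
3. then the timer's large key is pressed down past half its travel by the fingers (value of joint start_key above 0.003 m and contact force between the fingers and start_key above 0.5 N), for 0.05 s.
At the end, for the whole second after the job is handed in: Both lids within 0.05 rad of shut, the large key up again, the small key up; caddy, pot and timer standing upright (within 0.1 rad), at rest and within 30 mm of where they began; cups, trivet and scoop within 15 mm of theirs (all of step 2 and value of joint each of start_key, clear_key below 0.001 m and angle between each of pot, caddy, timer's own z axis and vertical below 0.1 rad and distance of each of pot, caddy, timer from where it was at the start of the episode below 0.03 m and linear speed of each of pot, caddy, timer below 0.02 m/s and distance of each of cup_left, cup_right, trivet, scoop from where it was at the start of the episode below 0.015 m); the robot touches nothing.
It fails at once if the teapot's lid is shut, or the large key pressed, before its turn ((value of joint pot_lid below 0.1 rad and value of joint caddy_lid above 0.1 rad) or (value of joint start_key above 0.003 m and value of joint any of caddy_lid, pot_lid above 0.06 rad)).
It fails at once if the small key is pressed (value of joint clear_key above 0.002 m).
It fails at once if a push harder than 20 N on the caddy, teapot or timer (contact force between any of the fingers, the arm and pot above 20 N or contact force between any of the fingers, the arm and caddy above 20 N or contact force between any of the fingers, the arm and timer above 20 N).
It fails at once if the caddy, teapot or timer is lifted, tipped or shifted more than 30 mm (height (world z) of any of pot, caddy, timer above 0.012 m or angle between any of pot, caddy, timer's own z axis and vertical above 0.2 rad or distance of any of pot, caddy, timer from where it was at the start of the episode above 0.03 m).
It fails at once if a cup, the trivet or the scoop is shifted more than 15 mm or a cup tipped (distance of any of cup_left, cup_right, trivet, scoop from where it was at the start of the episode above 0.015 m or angle between any of cup_left, cup_right's own z axis and vertical above 0.25 rad).
It also fails if it takes over 64 s, if anything falls off the work surface, if the arm or the gripper's body presses on something with over 40 N, if the wrist force passes 120 N, or if a joint passes its speed limit or range.

## Working session

There is one attempt and no reset: what is moved stays moved. The work goes in short steps, Python scripts to look and compute and a shell command to move; the robot and the scene stay as the last step left them, time stands still between calls to the robot, and variables do not carry over. Pictures are saved under pics/ and viewed, at most 10 in all, crops included, and the job is handed in when it is done.

```bash
mkdir -p pics
cat > h.py <<'E'
import numpy as np,cv2
from bench import robot,viewer
def snap(n,f,crop=None,k=1):
    im=viewer.snapshot(n)[:,:,::-1]
    cv2.imwrite('pics/raw_'+f,im)
    if crop: im=im[crop[1]:crop[3],crop[0]:crop[2]]
    cv2.imwrite('pics/'+f,cv2.resize(im,None,fx=k,fy=k,interpolation=cv2.INTER_CUBIC))
def proj(n,X):
    c=viewer.calibration(n);p=np.array(c['R'])@np.array(X)+np.array(c['t'])
    return c['fx']*p[0]/p[2]+c['cx'],c['fy']*p[1]/p[2]+c['cy']
def back(n,u,v,z):
    c=viewer.calibration(n);R=np.array(c['R']);d=R.T@np.array([(u-c['cx'])/c['fx'],(v-c['cy'])/c['fy'],1]);o=-R.T@np.array(c['t'])
    return o+d*(z-o[2])/d[2]
E
python3 - <<'E'
from h import *
snap('scene','s1.png',None,1.4);snap('top','t1.png',None,1.4)
for n in('scene','top'):
    c=viewer.calibration(n);print(n,c['fx'],-np.array(c['R']).T@np.array(c['t']))
o=robot.get_obs();print(o['tool_pos'],o['ee_rot'],o['width'])
E
```

```text
scene 484.5999083755455 [1.65167644 0.3021366  0.8885985 ]
top 384.4680825494298 [0.35599186 0.01627256 1.36167547]
[0.23887735 0.49486921 0.20444137] [-3.13967243e+00 -1.79835899e-04  2.69178218e+00] 0.0943561122954376
```

View pics/s1.png

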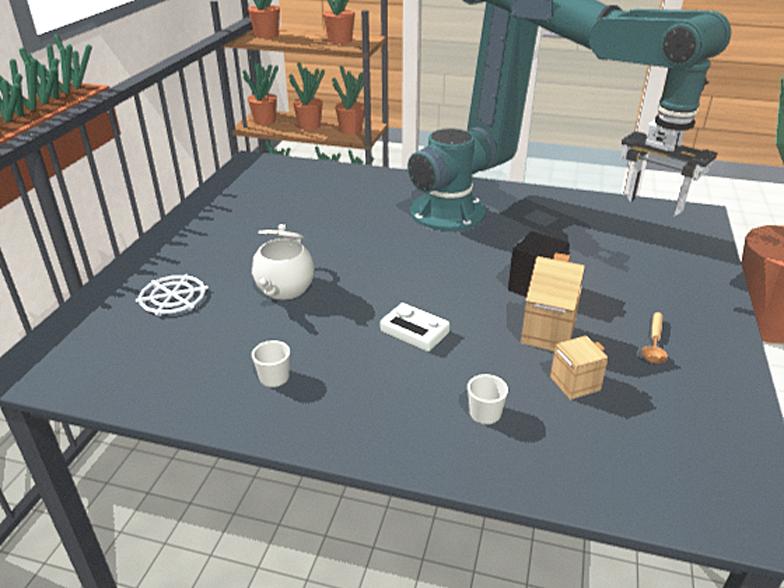

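View pics/t1.png

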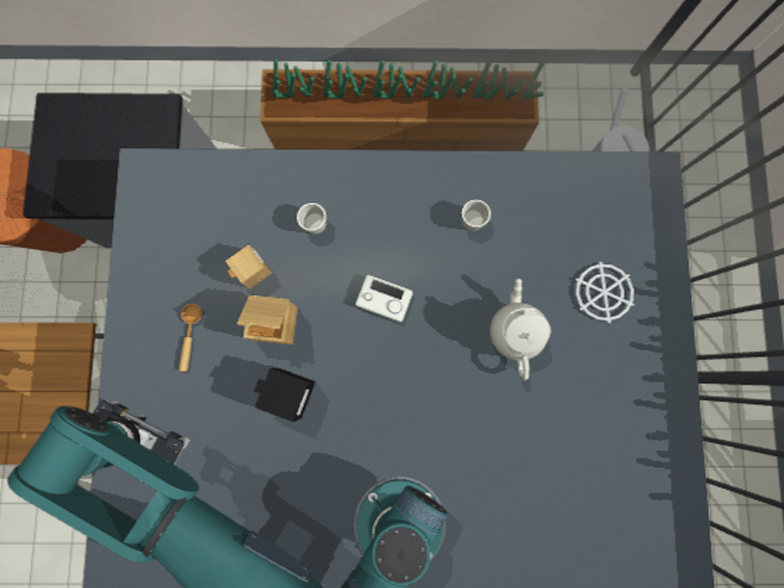

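The three caddy candidates in the top view are the large bamboo one (268,320), the small bamboo one (248,266) and the black one (285,393). The large bamboo one fits the description. I'll check it in a close crop, along with the pot and timer.

Run:
```python
from h import *
t=cv2.imread('pics/raw_t1.png');s=cv2.imread('pics/raw_s1.png')
def c(im,x,y,w,h,k): return cv2.resize(im[y:y+h,x:x+w],None,fx=k,fy=k,interpolation=cv2.INTER_CUBIC)
# top: caddy 160,200 ; pot 340,195 ; timer 245,190   k=5
A=np.hstack([c(t,160,200,60,58,5),c(t,340,195,60,58,5),c(t,250,185,40,58,5)])
B=np.hstack([c(s,365,175,65,80,3.5),c(s,170,155,80,80,3.5),c(s,265,210,63,80,3.5)])
w=max(A.shape[1],B.shape[1]);p=lambda i:cv2.copyMakeBorder(i,0,0,0,w-i.shape[1],0)
I=np.vstack([p(A),p(B)]);print(I.shape,A.shape,B.shape);cv2.imwrite('pics/c1.png',I)
```

```text
(570, 800, 3) (290, 800, 3) (280, 728, 3)
```

View pics/c1.png

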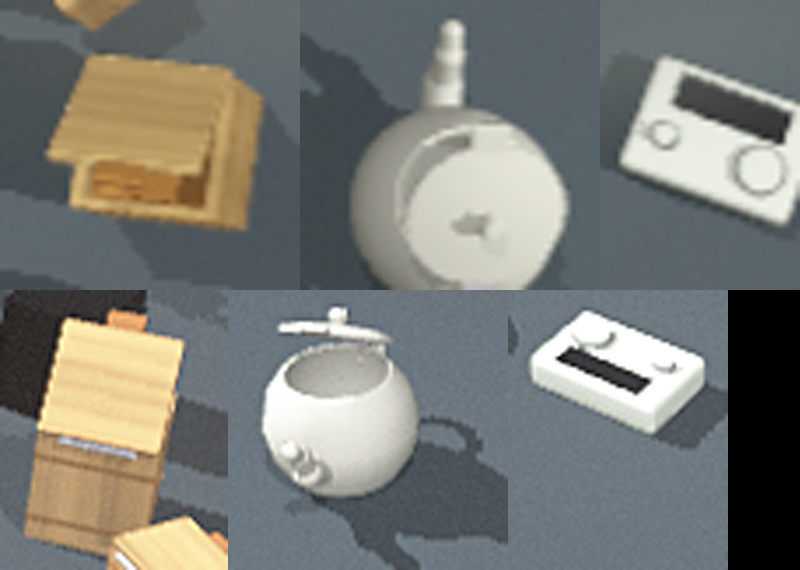

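```bash
cat > fit.py <<'E'
from h import *
from scipy.optimize import least_squares
T=lambda u,v:('top',160+(u+.5)/5-.5,200+(v+.5)/5-.5)
S=lambda u,v:('scene',365+(u+.5)/3.5-.5,175+(v-290+.5)/3.5-.5)
def cad(p,X,lid):
    x,y,z=np.array(X)/1000.
    if lid:
        a=p[3];dx,dz=x-.0475,z-.1055; x,z=.0475+dx*np.cos(a)+dz*np.sin(a),.1055-dx*np.sin(a)+dz*np.cos(a)
    c,s=np.cos(p[2]),np.sin(p[2]);return [p[0]+c*x-s*y,p[1]+s*x+c*y,z]
obs=[(T(245,230),(-47.5,-47.5,0),0),(T(262,95),(47.5,-47.5,0),0),(T(70,210),(-47.5,47.5,105),0),
(T(90,55),(47.5,47.5,115),1),(T(235,70),(47.5,-47.5,115),1),(T(50,160),(-47.5,47.5,115),1),(T(210,172),(-47.5,-47.5,115),1),
(S(62,318),(-47.5,-47.5,115),1),(S(183,342),(-47.5,47.5,115),1),(S(38,433),(47.5,-47.5,110),1),(S(158,456),(47.5,47.5,110),1),(S(25,535),(47.5,-47.5,0),0),(S(150,555),(47.5,47.5,0),0)]
f=lambda p:np.concatenate([np.subtract(proj(o[0][0],cad(p,o[1],o[2])),o[0][1:]) for o in obs])
r=least_squares(f,[.36,.2,0,.5],loss='soft_l1');print('caddy',r.x,np.round(f(r.x).reshape(-1,2),1).tolist())
for a in(r.x[3],0):
    q=r.x.copy();q[3]=a;print('tab',cad(q,(-56,0,115),1),'r65',cad(q,(-17.5,0,115),1))
P=lambda u,v:(340+(u-299.5)/5-.5,195+(v+.5)/5-.5)
print('pot top',back('top',*P(454,209),.05),'scene',back('scene',170+(341-228)/3.5,155+(425-290)/3.5,.05))
print('spout',back('top',*P(453,22),.09),'handle',back('top',375,270,.06))
print('lid c',back('top',*P(485,210),.14))
K=lambda u,v:(250+(u-599.5)/5-.5,185+(v+.5)/5-.5)
print('key',back('top',*K(757,168),.038),'small',back('top',*K(663,133),.036))
print('key scene',back('scene',265+(597-508)/3.5,210+(333-290)/3.5,.038))
E
python3 fit.py
```

```text
caddy [ 0.48169663  0.31487084 -0.07479844  0.67210513] [[0.4, 0.2], [-0.1, 0.5], [0.4, 0.1], [-0.6, 0.2], [-0.7, -0.6], [-0.6, 0.1], [-2.0, 0.1], [-0.0, 0.3], [-0.2, -0.5], [-0.3, -0.4], [0.2, -0.2], [-0.5, 0.5], [-3.2, 1.8]]
tab [np.float64(0.45419869808086855), np.float64(0.3169314833625362), np.float64(0.17737655754369727)] r65 [np.float64(0.4842411985969083), np.float64(0.3146801509199601), np.float64(0.15340512318993457)]
tab [np.float64(0.42585320942695765), np.float64(0.31905564470433767), np.float64(0.115)] r65 [np.float64(0.4642455595926055), np.float64(0.31617858913339686), np.float64(0.115)]
pot top [ 0.4620926  -0.28836239  0.05      ] scene [ 0.46886245 -0.28303964  0.05      ]
spout [ 0.58477131 -0.28226776  0.09      ] handle [ 0.3487448  -0.29800842  0.06      ]
lid c [ 0.45425346 -0.28721515  0.14      ]
key [0.52502647 0.01758041 0.038     ] small [0.54957528 0.08317916 0.036     ]
key scene [0.5287934  0.02202277 0.038     ]
```

The crops confirm it: the large bamboo caddy's lid stands open at about 0.67 rad, with its free edge toward the robot. The pot's spout points away from the robot and its lid is open. The timer's large key is at crop (757,168) and the small one at (663,133). I'm moving over the caddy lid now.

```bash
python3 -m handwheel '[[-0.2,-0.04,0,0,0,-0.2],[-0.4,-0.08,0,0,0,-0.4],[-0.6,-0.12,0,0,0,-0.6],[-0.71,-0.15,0,0,0,-0.72],[-0.71,-0.15,0,0,0,-0.72]]' 1
cat > to.py <<'E'
import sys;from h import *
from scipy.spatial.transform import Rotation as Ro
o=robot.get_obs();R=Ro.from_euler('xyz',o['ee_rot'])
g=np.array([float(a) for a in sys.argv[1:4]])
print('shift',np.round(R.inv().apply(g-o['tool_pos'])/.2,3),'yawturn', np.round((lambda d:-((d+np.pi/2)%np.pi-np.pi/2)/np.radians(30))(float(sys.argv[4])-o['ee_rot'][2]),3),o['time'],np.round(o['wrist_force'],2),o['width'])
E
python3 to.py .468 .316 .206 3.067
```

```text
time: 0.52
tool_pos: [0.3571, 0.4035, 0.2047]
ee_rot: [-3.139, 0.001, 3.065]
wrist_force: [0.4, 0.6, -0.3]
width: 0.0642
finger_force: 0.0
shift [-0.587 -0.393 -0.005] yawturn -0.004 0.5167 [ 0.45  0.59 -0.32] 0.06416098936924403
```

```bash
python3 -m handwheel '[[-0.15,-0.1,0,0,0,0],[-0.3,-0.2,0,0,0,0],[-0.45,-0.3,0,0,0,0],[-0.59,-0.39,0,0,0,0],[-0.59,-0.39,0,0,0,0],[-0.59,-0.39,0,0,0,0],[-0.59,-0.39,0,0,0,0],[-0.59,-0.39,0,0,0,0],[-0.59,-0.39,0,0,0,0]]' 1
python3 - <<'E'
from h import *
snap('scene','s2.png',(330,100,480,260),3.6)
E
```

```text
time: 1.27
tool_pos: [0.4648, 0.3213, 0.2056]
ee_rot: [3.141, -0.0, 3.071]
wrist_force: [-0.0, -0.0, -0.6]
width: 0.0043
finger_force: 0.0
```

View pics/s2.png

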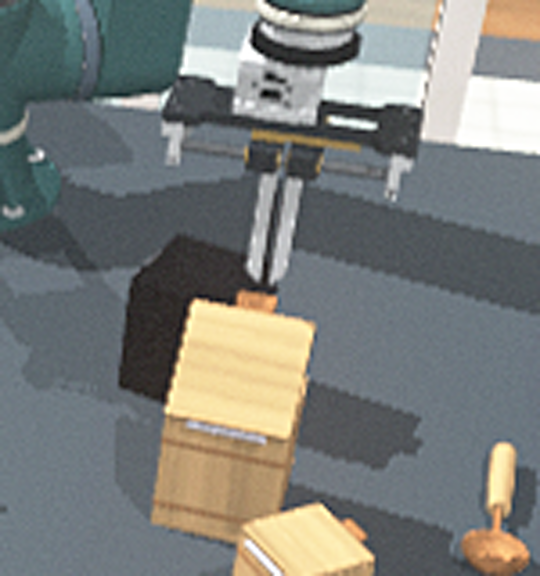

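The shut fingertips at crop (265,280) are right above the lid's free edge and tab (258,298). I'm lowering onto it in small rows.

```bash
python3 -m handwheel '[[-0.02,-0.015,0.05,0,0,0],[-0.02,-0.015,0.08,0,0,0],[-0.02,-0.015,0.1,0,0,0],[-0.02,-0.015,0.12,0,0,0],[-0.02,-0.015,0.14,0,0,0],[-0.02,-0.015,0.16,0,0,0],[-0.02,-0.015,0.18,0,0,0],[-0.02,-0.015,0.2,0,0,0],[-0.02,-0.015,0.22,0,0,0]]' 1
```

```text
time: 2.07
tool_pos: [0.4701, 0.317, 0.1615]
ee_rot: [3.141, 0.001, 3.069]
wrist_force: [0.0, -0.2, 2.7]
width: 0.0002
finger_force: 0.5
```

Contact at about 2.7 N, as expected. Continuing down.

```bash
python3 -m handwheel '[[0,0,0.02,0,0,0],[0,0,0.04,0,0,0],[0,0,0.06,0,0,0],[0,0,0.08,0,0,0],[0,0,0.1,0,0,0],[0,0,0.12,0,0,0],[0,0,0.14,0,0,0],[0,0,0.16,0,0,0],[0,0,0.18,0,0,0],[0,0,0.19,0,0,0]]' 1
```

```text
time: 2.9
tool_pos: [0.4694, 0.3168, 0.1227]
ee_rot: [-3.141, -0.001, 3.069]
wrist_force: [-0.7, 0.1, 1.9]
width: 0.0003
finger_force: 0.5
```

```bash
python3 -m handwheel '[[0,0,0.01,0,0,0],[0,0,0.02,0,0,0],[0,0,0.025,0,0,0],[0,0,0.03,0,0,0],[0,0,0.035,0,0,0],[0,0,0.04,0,0,0],[0,0,0.04,0,0,0],[0,0,0.04,0,0,0]]' 1
```

```text
time: 3.57
tool_pos: [0.4698, 0.3169, 0.1154]
ee_rot: [3.142, 0.0, 3.069]
wrist_force: [-0.3, 0.4, 1.5]
width: 0.0002
finger_force: 0.3
```

```bash
python3 -m handwheel '[[0,0,0.005,0,0,0],[0,0,0.01,0,0,0],[0,0,0.01,0,0,0],[0,0,0.01,0,0,0],[0,0,0.01,0,0,0]]' 1
```

```text
time: 3.98
tool_pos: [0.4699, 0.317, 0.1139]
ee_rot: [3.141, 0.0, 3.069]
wrist_force: [-0.7, -0.2, 3.6]
width: 0.0004
finger_force: 1.5
```

Slightly more, until the seal's resistance is clear.

```bash
python3 -m handwheel '[[0,0,0.005,0,0,0],[0,0,0.008,0,0,0],[0,0,0.008,0,0,0],[0,0,0.008,0,0,0],[0,0,0.008,0,0,0]]' 1
```

```text
time: 4.4
tool_pos: [0.4699, 0.3171, 0.1128]
ee_rot: [3.141, 0.001, 3.069]
wrist_force: [-2.2, -0.2, 6.1]
width: 0.0002
finger_force: 3.0
```

The seal is yielding (6 N at 112.8 mm), so the lid is shut. I'm lifting and heading for the pot, and will look from above on the way.

```bash
python3 -m handwheel '[[0,0,-0.03,0,0,0],[0,0,-0.1,0,0,0],[0,0,-0.3,0,0,0],[0,0,-0.5,0,0,0],[0,-0.2,-0.6,0,0,0],[0,-0.4,-0.6,0,0,0],[0,-0.6,-0.6,0,0,0],[0,-0.8,-0.6,0,0,0],[0,-1,-0.6,0,0,0],[0,-1,-0.6,0,0,0]]' 1
python3 - <<'E'
from h import *
snap('scene','s3.png',(330,130,450,260),3.6)
E
python3 to.py .491 -.05 .23 3.208
```

```text
time: 5.23
tool_pos: [0.4551, 0.1114, 0.2318]
ee_rot: [-3.138, 0.001, 3.061]
wrist_force: [0.9, 0.4, 0.2]
width: 0.0001
finger_force: 0.0
shift [-0.243 -0.805  0.009] yawturn -0.278 5.2833 [-0.59  0.57 -0.62] 0.000436937259390034
```

View pics/s3.png

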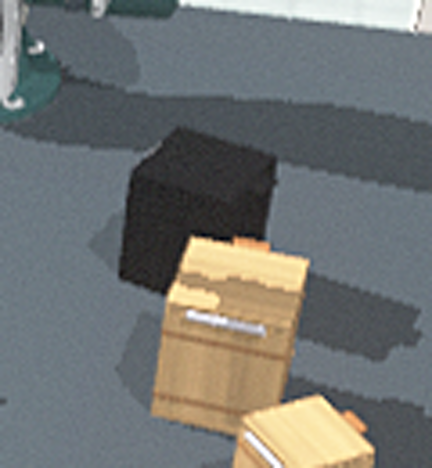

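The caddy lid is flat: its top edge is now at crop (250,245), low over the box, and the box hasn't moved. On to the pot.

```bash
python3 -m handwheel '[[-0.05,-0.2,0,0,0,-0.14],[-0.1,-0.4,0,0,0,-0.28],[-0.16,-0.6,0,0,0,-0.28],[-0.24,-0.8,0,0,0,-0.28],[-0.24,-0.8,0,0,0,-0.28],[-0.24,-0.8,0,0,0,-0.28]]' 1
python3 to.py .491 -.284 .22 3.208
```

```text
time: 5.78
tool_pos: [0.4921, -0.0464, 0.2308]
ee_rot: [3.14, -0.001, -3.071]
wrist_force: [0.2, -0.1, -0.7]
width: 0.0001
finger_force: 0.0
shift [ 0.089 -1.185  0.053] yawturn 0.009 5.7833 [ 0.22 -0.1  -0.71] 8.618533172992854e-05
```

```bash
python3 -m handwheel '[[0.02,-0.2,0,0,0,0],[0.04,-0.4,0,0,0,0],[0.06,-0.6,0,0,0,0],[0.08,-0.8,0.02,0,0,0],[0.09,-0.98,0.03,0,0,0],[0.09,-0.98,0.05,0,0,0],[0.09,-0.98,0.05,0,0,0]]' 1; python3 -m handwheel '[[0,-0.1,0,0,0,0],[0,-0.2,0,0,0,0],[0,-0.2,0,0,0,0],[0,-0.2,0,0,0,0]]' 1
python3 - <<'E'
from h import *
snap('scene','s4.png',(150,80,280,230),3.8)
E
python3 to.py .491 -.284 .20 3.208
```

```text
time: 6.37
tool_pos: [0.4882, -0.2415, 0.2202]
ee_rot: [3.139, -0.002, -3.068]
wrist_force: [0.4, -0.2, -0.3]
width: 0.0005
finger_force: 0.0
time: 6.7
tool_pos: [0.4917, -0.2801, 0.2218]
ee_rot: [3.14, 0.0, -3.066]
wrist_force: [-0.7, -0.1, -0.2]
width: 0.0008
finger_force: 0.0
shift [ 0.005 -0.021  0.11 ] yawturn 0.019 6.75 [-0.14 -0.25 -0.92] 0.00047685533620955633
```

View pics/s4.png

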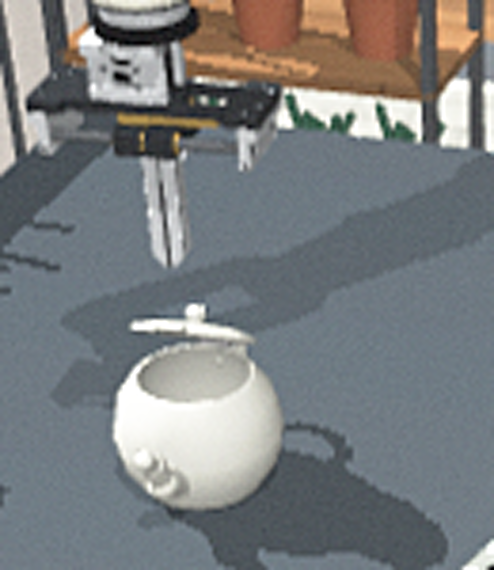

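Run:
```python
from h import *
d=np.array([.998,.066,0]);n=np.array([.066,-.998,0]);C=np.array([.465,-.286,0]);k=lambda p:np.round((np.array(p)-[150,80])*3.8).astype(int).tolist()
def L(a,r,w,h): # r from hinge, w lateral, h above z=.102
    return C-.053*d+d*(r*np.cos(a)-h*np.sin(a))+n*w+np.array([0,0,.102+r*np.sin(a)+h*np.cos(a)])
for a in(.35,.45,.55,.65):
    print(a,'knob',k(proj('scene',L(a,.053,0,.026))),'L',k(proj('scene',L(a,.053,.051,.005))),'R',k(proj('scene',L(a,.053,-.051,.005))),'tab',k(proj('scene',L(a,.112,0,.005))),np.round(L(a,.112,0,.005),3))
print('tip',k(proj('scene',[.4917,-.2801,.2218])),'below',k(proj('scene',[.4917,-.2801,.155])))
```

```text
0.35 knob [191, 323] L [132, 342] R [250, 355] tab [165, 361] [ 0.515 -0.283  0.145]
0.45 knob [193, 316] L [132, 336] R [251, 348] tab [165, 347] [ 0.511 -0.283  0.155]
0.55 knob [194, 310] L [133, 329] R [251, 342] tab [167, 333] [ 0.505 -0.283  0.165]
0.65 knob [196, 304] L [134, 323] R [252, 335] tab [168, 319] [ 0.498 -0.284  0.174]
tip [170, 261] below [178, 336]
```

The lid model matches the picture at about 0.58 rad (knob at crop (195,305), rim from (130,327) to (250,340)). The tips are just inside the tab. Lowering now.

```bash
python3 -m handwheel '[[0.02,-0.02,0.08,0,0,0],[0.02,-0.02,0.16,0,0,0],[0.02,-0.02,0.2,0,0,0],[0.02,-0.02,0.22,0,0,0],[0.02,-0.02,0.24,0,0,0],[0.02,-0.02,0.26,0,0,0],[0.02,-0.02,0.28,0,0,0],[0.02,-0.02,0.3,0,0,0],[0.02,-0.02,0.32,0,0,0]]' 1;  python3 to.py .488 -.284 .1125 3.208
```

```text
time: 7.5
tool_pos: [0.4876, -0.2868, 0.1582]
ee_rot: [-3.141, 0.001, -3.068]
wrist_force: [-0.2, -0.2, 0.9]
width: 0.0005
finger_force: 0.3
shift [-0.003  0.014  0.228] yawturn 0.014 7.5 [-0.23 -0.15  0.86] 0.0004925714968425234
```

```bash
python3 -m handwheel '[[0,0.01,0.02,0,0,0],[0,0.01,0.04,0,0,0],[0,0.01,0.06,0,0,0],[0,0.01,0.08,0,0,0],[0,0.01,0.1,0,0,0],[0,0.01,0.12,0,0,0],[0,0.01,0.14,0,0,0],[0,0.01,0.16,0,0,0],[0,0.01,0.17,0,0,0],[0,0.01,0.18,0,0,0]]' 1
```

```text
time: 8.33
tool_pos: [0.487, -0.2845, 0.1214]
ee_rot: [3.141, -0.0, -3.068]
wrist_force: [0.3, 0.3, 1.2]
width: -0.0003
finger_force: 0.4
```

```bash
python3 -m handwheel '[[0,0,0.01,0,0,0],[0,0,0.02,0,0,0],[0,0,0.025,0,0,0],[0,0,0.03,0,0,0],[0,0,0.035,0,0,0],[0,0,0.04,0,0,0],[0,0,0.04,0,0,0],[0,0,0.04,0,0,0]]' 1
```

```text
time: 9.0
tool_pos: [0.487, -0.2846, 0.1138]
ee_rot: [3.141, -0.0, -3.068]
wrist_force: [0.4, 0.7, 0.7]
width: 0.0006
finger_force: 0.2
```

```bash
python3 -m handwheel '[[0,0,0.005,0,0,0],[0,0,0.01,0,0,0],[0,0,0.015,0,0,0],[0,0,0.015,0,0,0],[0,0,0.015,0,0,0]]' 1
```

```text
time: 9.42
tool_pos: [0.4872, -0.2847, 0.1114]
ee_rot: [-3.141, 0.001, -3.068]
wrist_force: [0.4, 0.6, 2.5]
width: 0.0007
finger_force: 1.5
```

```bash
python3 -m handwheel '[[0,0,0.005,0,0,0],[0,0,0.01,0,0,0],[0,0,0.01,0,0,0],[0,0,0.01,0,0,0],[0,0,0.01,0,0,0]]' 1
```

```text
time: 9.83
tool_pos: [0.4874, -0.2848, 0.1099]
ee_rot: [-3.141, 0.001, -3.068]
wrist_force: [-1.0, 0.5, 6.0]
width: 0.0007
finger_force: 3.0
```

The seal is yielding at 6 N, so the pot lid is shut. Lifting and heading for the timer.

```bash
python3 -m handwheel '[[0,0,-0.03,0,0,0],[0,0,-0.1,0,0,0],[0,0,-0.3,0,0,0],[0,0,-0.5,0,0,0],[0,0.2,-0.55,0,0,0],[0,0.4,-0.55,0,0,0],[0,0.6,-0.55,0,0,0],[0,0.8,-0.55,0,0,0],[0,1,-0.5,0,0,0],[0,1,-0.5,0,0,0]]' 1
python3 to.py .527 .019 .10 3.208
```

```text
time: 10.67
tool_pos: [0.4705, -0.079, 0.2072]
ee_rot: [3.137, -0.003, -3.061]
wrist_force: [-0.3, 0.0, -0.2]
width: 0.0001
finger_force: 0.0
shift [-0.323  0.463  0.537] yawturn 0.028 10.6667 [-0.26  0.   -0.23] 0.00013953180646202973
```

```bash
python3 -m handwheel '[[-0.13,0.15,0,0,0,0],[-0.26,0.3,0.05,0,0,0],[-0.32,0.46,0.15,0,0,0],[-0.32,0.46,0.3,0,0,0],[-0.32,0.46,0.5,0,0,0],[-0.32,0.46,0.6,0,0,0],[-0.32,0.46,0.6,0,0,0],[-0.32,0.46,0.6,0,0,0]]' 1
python3 - <<'E'
from h import *
snap('scene','s5.png',(150,120,350,270),4)
E
python3 to.py .527 .019 .035 3.208
```

```text
time: 11.33
tool_pos: [0.5282, 0.0109, 0.0873]
ee_rot: [3.141, -0.004, -3.068]
wrist_force: [0.1, -0.3, 0.6]
width: 0.0003
finger_force: 0.0
shift [0.011 0.042 0.272] yawturn 0.013 11.3833 [-0.09  0.1   0.46] 0.00036699478161627956
```

View pics/s5.png

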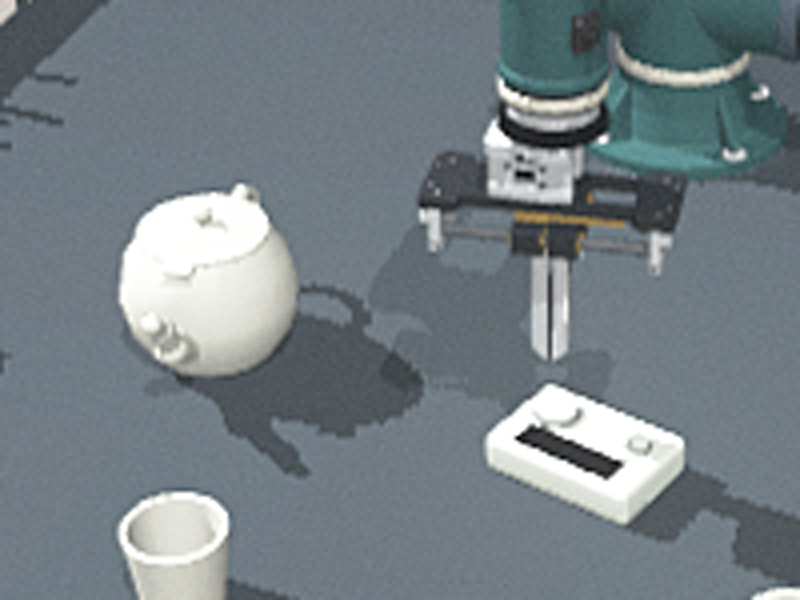

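The pot lid now lies flat on the pot (crop (205,235)). The tips are above and just behind the large key (559,408), clear of the small one (640,443). Pressing.

```bash
python3 -m handwheel '[[0.01,0.045,0.05,0,0,0],[0.01,0.045,0.12,0,0,0],[0.01,0.045,0.18,0,0,0],[0.01,0.045,0.21,0,0,0],[0.01,0.045,0.23,0,0,0],[0.01,0.045,0.24,0,0,0],[0.01,0.045,0.245,0,0,0],[0.01,0.045,0.25,0,0,0],[0.01,0.045,0.25,0,0,0]]' 1; python3 to.py .527 .0195 .035 3.208
```

```text
time: 12.13
tool_pos: [0.5271, 0.0201, 0.0393]
ee_rot: [-3.142, 0.001, -3.068]
wrist_force: [-0.3, 0.2, 0.1]
width: 0.0005
finger_force: 0.0
shift [ 0.001 -0.003  0.021] yawturn 0.014 12.1333 [-0.31  0.2   0.11] 0.0004889167370723075
```

Now press 6 mm further (about 33 mm).

```bash
python3 -m handwheel '[[0,0,0.008,0,0,0],[0,0,0.016,0,0,0],[0,0,0.024,0,0,0],[0,0,0.03,0,0,0],[0,0,0.03,0,0,0],[0,0,0.03,0,0,0],[0,0,0.03,0,0,0]]' 1
```

```text
time: 12.72
tool_pos: [0.5273, 0.0201, 0.0334]
ee_rot: [-3.141, 0.002, -3.068]
wrist_force: [0.3, -0.1, 3.9]
width: 0.0005
finger_force: 1.8
```

The key is about 5 mm down at 3.9 N. Another 0.8 mm for margin, then straight up.

```bash
python3 -m handwheel '[[0,0,0.004,0,0,0],[0,0,0.004,0,0,0],[0,0,0.004,0,0,0]]' 1; python3 -m handwheel '[[0,0,-0.02,0,0,0],[0,0,-0.1,0,0,0],[0,0,-0.3,0,0,0],[0,0,-0.5,0,0,0],[0,0,-0.7,0,0,0],[0,0,-0.9,0,0,0],[0,0,-1,0,0,0],[0,0,-1,0,0,0],[0,0,-1,0,0,0],[0,0,-1,0,0,0]]' 1
python3 - <<'E'
from h import *
snap('scene','s6.png',None,1.4)
E
```

```text
time: 12.97
tool_pos: [0.5273, 0.0201, 0.0324]
ee_rot: [-3.141, 0.001, -3.068]
wrist_force: [1.8, -0.6, 4.4]
width: 0.0002
finger_force: 1.9
time: 13.8
tool_pos: [0.5255, 0.0203, 0.2297]
ee_rot: [3.141, -0.005, -3.068]
wrist_force: [0.1, 0.1, -0.9]
width: 0.0006
finger_force: 0.0
```

View pics/s6.png

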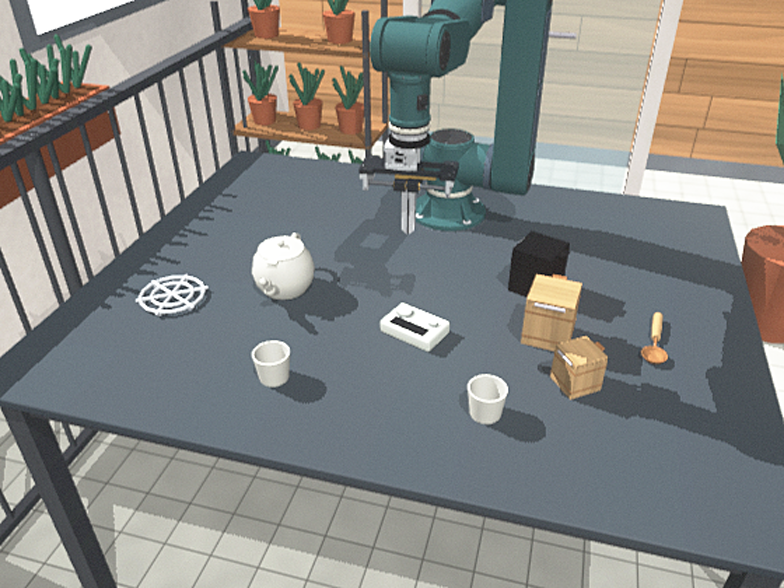

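Both lids are flat (caddy (553,292), pot (282,250)) and the key is up (404,315). Everything is in its place and the arm is clear, so I'm handing the job in.

```bash
python3 -c "
from bench import robot
print(robot.close_job())"
```

```text
the job is handed in; nothing more can be done
None
```

I pushed the caddy lid shut, then the teapot lid, then pressed and released the timer's large key. The last picture shows both lids shut, the key up, nothing visibly moved and the arm clear; the job is handed in, and no verdict came back.

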